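Release the loaded slide cassette from its dock and hold it up

TASK

Two cassette docks stand on the bench; one cassette carries five small upright slides, the other is empty. Draw back the keeper bolt of the dock with the loaded cassette, squeeze that cassette's two side catches together with the fingers so that their teeth let go, and lift it straight out. Finish while still holding it by the squeezed catches, level and still, with its underside at least 10 cm above the bench and clear of everything; leave the empty cassette and its bolt as they are and do not knock over the bottle.

Things in the scene. Friction and masses are not known exactly. Their poses are not given: they have to be found in the camera images.
- dock_loaded: grey metal dock, fixed; base 78 x 92 mm, walls 38 mm high, holds the loaded cassette on its 6 mm floor with 1 mm play. Origin: on the bench below the cassette's centre; +x points away from its bolt (bolt housing 30 wide, 34 high, to x = -96 mm), +y to the left catch, z up; turned up to 0.4 rad. Ledges over the catch teeth: inner edge y = +/-30.5 mm, z 32 to 38 mm.
- keeper_loaded (a joint): steel keeper bolt of that dock, slides along the dock's -x: 0 to 3 mm at the start (tongue over the cassette's near end wall, so it cannot rise), 22 mm fully drawn back, clear of the cassette past 10 mm. 1.5 N of friction, stays where left.
- knob_loaded (a point): centre of the top of the bolt's upright knob, 72 mm above the bench: a black block 12 mm (dock x) by 14 mm (dock y), standing 28 mm above the bolt's top face (z = 44 mm). 62 mm on the -x side of the dock's origin at joint 0; moves with the bolt.
- cassette_loaded: white open cassette, 60 (x) x 36 (y) x 30 mm, with five upright slides that rise to 40 mm above its underside; about 0.18 kg. Origin: centre of its underside; axes as the dock's while seated (6 mm above the bench). On each side (+y left, -y right) a grey spring catch.
- catch_left_loaded (a joint): inward travel of the loaded cassette's left (+y) catch: 0 at rest (sprung outward, tooth under the dock's ledge), 6 mm fully pressed; its tooth is clear of the ledge past 4 mm. Spring about 4 N at 0, 7 N at 6 mm.
- catch_right_loaded (a joint): the same for the right (-y) catch.
- tab_left_loaded (a point): middle of the outer face of the left catch's finger tab, 59 mm above the bench while seated. The tab: flat upright plate 26 mm long (x), 4 mm thick, clear above the dock from z = 38 to 72 mm. Outer face 29 mm from the cassette's middle at rest (58 mm over both tabs), 23 mm pressed (46 mm over both).
- tab_right_loaded (a point): the same point on the right catch's tab.
- dock_empty: the other dock, of the same make, which holds the empty cassette; leave alone. Origin and axes as for the first.
- keeper_empty (a joint): bolt of the other dock, same meaning; leave it in.
- cassette_empty: the empty cassette, without slides, otherwise the same; origin: centre of its underside. Leave it seated.
- bottle: small clear bottle with a blue cap, 54 mm across and 104 mm high, standing behind the docks; origin: centre of its underside.
There are look-alikes about, which are no part of the job. What is shaped like the cassette_empty but black is not meant.

How it is judged:
On the way, in this order (a step that is already met when the one before it is completed fails the run):
1. the loaded cassette's keeper bolt is drawn clear (value of joint keeper_loaded above 0.01 m), for 0.1 s.
2. both catches are squeezed in by the fingers while the cassette is still seated (value of joint each of catch_left_loaded, catch_right_loaded above 0.0042 m and contact force between the fingers and catch_left_loaded above 1 N and contact force between the fingers and catch_right_loaded above 1 N and z of cassette_loaded in the frame of dock_loaded below 0.015 m), for 0.1 s.
3. the cassette is lifted clear of the dock by its squeezed catches (value of joint each of catch_left_loaded, catch_right_loaded above 0.0042 m and z of cassette_loaded in the frame of dock_loaded above 0.06 m), for 0.1 s.
At the end, for the whole second after the job is handed in: Loaded cassette still (0.03 m/s) in the fingers, underside 0.095-0.35 m up, level to 0.2 rad, catches in over 4.2 mm and over 1 N on each, touching no dock, other cassette or bottle; its bolt back over 8 mm; empty cassette within 12 mm of seated origin, its bolt under 8 mm; bottle tilt under 0.3 (value of joint each of catch_left_loaded, catch_right_loaded above 0.0042 m and height (world z) of cassette_loaded between 0.095 and 0.35 m and angle between cassette_loaded's own z axis and vertical below 0.2 rad and linear speed of cassette_loaded below 0.03 m/s and contact force between the fingers and catch_left_loaded above 1 N and contact force between the fingers and catch_right_loaded above 1 N and contact force between cassette_loaded and dock_loaded below 0.1 N and contact force between cassette_loaded and dock_empty below 0.1 N and contact force between cassette_loaded and cassette_empty below 0.1 N and contact force between cassette_loaded and bottle below 0.1 N and value of joint keeper_loaded above 0.008 m and angle between bottle's own z axis and vertical below 0.3 rad and distance between cassette_empty and dock_empty below 0.012 m and value of joint keeper_empty below 0.008 m); the arm keeps its last pose, push and grip.
It fails at once if the empty cassette was pulled up or its bolt drawn (not (distance between cassette_empty and dock_empty below 0.012 m) or not (value of joint keeper_empty below 0.008 m)).
It fails at once if the bottle was knocked over (angle between bottle's own z axis and vertical above 0.5 rad).
It also fails if it takes over 42 s, if anything falls off the work surface, if the arm or the gripper's body presses on something with over 40 N, if the wrist force passes 120 N, or if a joint passes its speed limit or range.

ROBOT

A 6-joint arm with a two-finger parallel gripper is mounted at the origin on a cart in front of the work surface, level with it; the furniture and walls round the work are solid. World frame = base frame: x ahead of the robot, y to its left, z up, the work surface at z = 0. Lengths are in m, angles in rad, forces in N, time in s.
With the tool pointing down it reaches from about 0.35 to 0.975 m from the base axis. Payload 4.9 kg.
Tool frame: the origin (TCP) lies at the very end of the fingers, on their centre line; the grasp point (between the pads) lies 19 mm behind it; z points along the fingers, y is the line along which they close (so a half turn about z gives the same grasp; the last joint's range is limited). The gripper opens to 85 mm and grips with 20 to 120 N. Pads are 22 mm wide; open, the fingers measure 114 mm over their backs; the gripper's body (76 mm by 85 mm) begins 54 mm behind the grasp point. The pads swing forward as they close: fully open they stand 13 mm farther back than shut.
Start: joints at [1.139, 0.053, 1.613, -0, 1.476, -0.119], TCP at [0.192, 0.595, 0.231] pointing down, gripper open.
Joint ranges: [-3.01, 3.01], [-1.01, 2.22], [0.06, 2.58], [-1.02, 4.17], [0.09, 2.62], [-3.14, 3.14]. Speed limits (rad/s): [2.57, 2.57, 3.14, 3.14, 3.14, 3.14].

INTERFACE

Orientations are given as a unit quaternion [w, x, y, z].
In Python, from plant import * gives the robot as it stands.
- The arm moves only by the tool jog_arm, never from a script. Its argument "moves" is a list that holds one entry, the list of rows, each a list of 7 numbers: the finger opening in cm, from 0 to 8.54, then the shift along the tool's x, y, z in cm, then the turn, a rotation vector about the tool's x, y, z in rad. A call has 1 to 20 rows; each row shifts and turns the commanded pose from where the row before left it, along the tool's axes as they then stand; what a row does not reach is not made up. A row lasts 1/12 s, in which the tool goes at most 41.7 mm and 7.16 degrees, less where a joint would pass 70% of its speed; a pose out of reach is approached as far as the arm can. A call is refused whole if a number of a shift passes 4.17 or a number of a turn 0.125, either way. A call with a gripper value outside its range is refused whole. The fingers move at their own pace and stop on an object; the grip force is fixed at half the most. Time passes only in rows, so rows that do not move let the fingers close. It gives the time, the measured TCP pose, the force, the opening and the grip force at its end, in the units of the state.
- state(): the state, without advancing time (a new reading comes with each control period).
- grab_frame(name): name is "scene" or "top"; returns a dict with "color" (480x640x3 uint8, blue, green, red), "depth" (480x640 float32, m along the optical axis (not along the pixel's ray), 0 where there is no reading), "fx", "fy", "cx", "cy" (pixels), "k1" (the pictures are not rectified: a ray, as slopes to the right and down, at radius r is drawn at 1 + k1 r^2 times it, then the intrinsics apply), "R" (3x3) and "t" (3): a world point X has camera coordinates R X + t. Camera axes: x right, y down, z forward; pixel columns grow to the right and rows downward; lengths in m; the calibration is good to about 2 mm. A picture is of the moment at which its call begins.
- job_done(): hands the job in; it is judged then, once.
Trained networks look in a picture, given as the dict that the camera call returned (one of the last four; its "shot" number tells which), for a name from the list of things; names that differ only in an ending like _2 or _b are one class to them, and where a whole thing is asked for, a point or a joint stands for the part that bears it (a point fixed in the world has none). Each returns a list of dicts, best first, with "p" (0 to 1); they miss things now and then, are a little off and sometimes report something else, mostly with a low value. They report only what shows in the picture. A call takes as long as a camera call. They do not tell look-alikes from the thing itself.
- recognise(name, picture): "rect" ([centre column, centre row, width, height] in pixels, round what is visible of it).
- regions_of(name, picture): "pixels" (480x640 bool, what is visible of it) and "rect" ([centre column, centre row, width, height] in pixels, round what is visible of it).
The state is a dict: "time": time; "joint_pos": joint angles; "joint_vel": joint speeds; "joint_efforts": joint torques, N m; "tool_pos": TCP position; "tool_rot": TCP orientation; "contact_force": force on the tool from outside, world axes, zero at the start; "ft_torque": the same for the moment, N m; "gripper_width": opening from 0.0 (shut) to 1.0 (fully open); "grasp_force": force on a finger pad.
Only numpy, scipy, OpenCV 4.12 (cv2) and the standard library are available. Lean on these libraries where they do the work, as an engineer would, in place of code of your own. Each camera call takes 0.05 s, during which the arm holds its last target. There are 200 camera calls.

## Working session

There is one attempt and no reset: what is moved stays moved. The work goes in short steps, Python scripts to look and compute and a tool call to move; the robot and the scene stay as the last step left them, time stands still between calls to the robot, and variables do not carry over. Pictures are saved under pics/ and viewed, at most 10 in all, crops included, and the job is handed in when it is done.

Besides the shell and the picture viewer there is one more tool, called after "Emit:" as name(argument=value, ...) on one line, values as JSON. jog_arm: Moves the arm, as the interface text tells. Its arguments: {"type":"object","properties":{"moves":{"type":"array"}},"required":["moves"]}

```bash
mkdir -p pics; cat > h.py <<'E'
from plant import *
import numpy as np, cv2
from scipy.spatial.transform import Rotation as Ro
def cloud(f):
    K=np.array([[f["fx"],0,f["cx"]],[0,f["fy"],f["cy"]],[0,0,1.]])
    h,w=f["depth"].shape
    u,v=np.meshgrid(np.arange(w),np.arange(h))
    p=np.stack([u,v],-1).reshape(-1,1,2).astype(np.float64)
    x=(p.reshape(-1,2)-[f["cx"],f["cy"]])/[f["fx"],f["fy"]]
    s=x.copy()
    for _ in range(15): s=x/(1+f["k1"]*(s**2).sum(1,keepdims=True))
    d=f["depth"].reshape(-1,1).astype(float)
    C=np.hstack([s*d,d]); X=(C-np.array(f["t"]))@np.array(f["R"])
    X[d[:,0]==0]=np.nan
    return X.reshape(h,w,3)
E
python3 - <<'E'
from h import *
s=state(); print(s["tool_pos"],s["tool_rot"],s["time"],s["gripper_width"])
for n in("top","scene"):
    f=grab_frame(n); cv2.imwrite(f"pics/{n}1.png",f["color"]); X=cloud(f)
    np.savez(f"{n}1.npz",X=X,c=f["color"])
    print(n,f["k1"],f["fx"],-np.array(f["R"]).T@f["t"])
    for k in("dock_loaded","cassette_loaded","knob_loaded","tab_left_loaded","cassette_empty","bottle"):
        for r in regions_of(k,f)[:4]:
            m=r["pixels"]; print(k,round(r["p"],2),np.round(r["rect"]),np.round(np.nanmedian(X[m],0),3),np.round(np.nanpercentile(X[m][:,2],98),3))
E
```

```text
[0.19206048 0.59409002 0.23005004] [-2.72113814e-04  1.55753824e-01  9.87795342e-01 -1.01718124e-03] 0.0 1.003929378468226
top -0.05441724368904154 594.4459831207424 [0.24749478 0.36444141 1.50136429]
dock_loaded 0.83 [411. 296.  44.  55.] [0.482 0.154 0.034] 0.07
cassette_loaded 0.65 [416. 285.  28.  22.] [0.512 0.141 0.033] 0.073
knob_loaded 0.57 [412. 308.   6.  26.] [0.448 0.15  0.045] 0.072
cassette_empty 0.83 [189. 286.  25.  31.] [0.482 0.71  0.009] 0.065
cassette_empty 0.8 [320. 274.  26.  21.] [0.532 0.376 0.012] 0.07
bottle 0.82 [358. 224.  24.  27.] [0.648 0.285 0.074] 0.109
scene -0.01696637500455884 436.39859087656055 [ 0.0974661  -0.19194124  0.68650354]
dock_loaded 0.76 [368. 334.  73.  62.] [0.476 0.135 0.033] 0.07
cassette_loaded 0.91 [379. 320.  37.  39.] [0.508 0.138 0.044] 0.073
knob_loaded 0.61 [350. 337.  37.  29.] [0.446 0.146 0.045] 0.074
tab_left_loaded 0.51 [370. 313.  11.  23.] [0.513 0.166 0.051] 0.074
tab_left_loaded 0.26 [388. 330.  15.  23.] [0.511 0.113 0.053] 0.074
cassette_empty 0.67 [306. 254.  28.  32.] [0.532 0.385 0.035] 0.074
bottle 0.79 [378. 246.  30.  49.] [0.647 0.269 0.068] 0.107
```

```bash
python3 - <<'E'
from h import *
c=cv2.imread("pics/scene1.png"); t=cv2.imread("pics/top1.png")
cv2.imwrite("pics/c1.png",cv2.resize(t[200:350,160:460],None,fx=2.66,fy=2.66,interpolation=2))
cv2.imwrite("pics/c2.png",cv2.resize(c[270:400,290:450],None,fx=4.6,fy=4.6,interpolation=2))
E
```

```text
(no output)
```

View pics/c1.png

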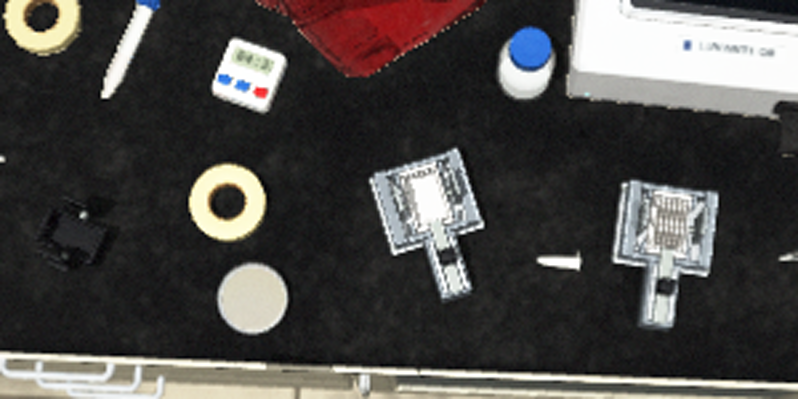

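View pics/c2.png

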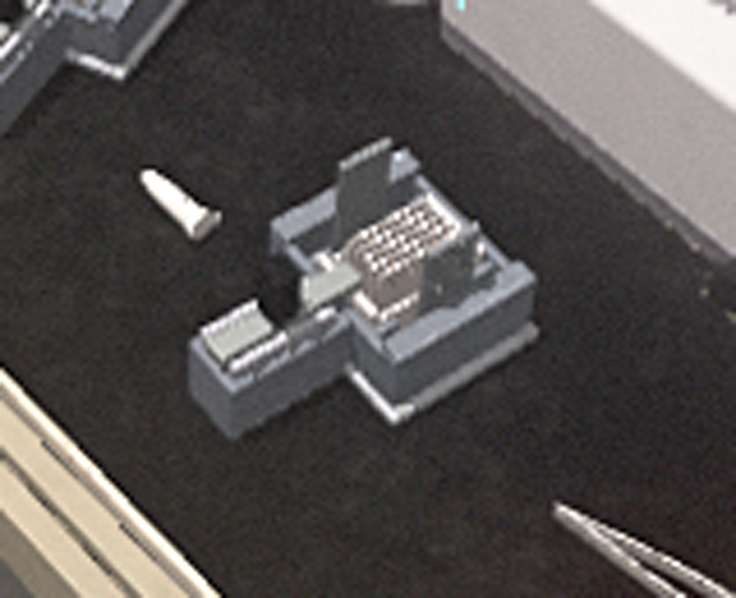

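View pics/scene1.png

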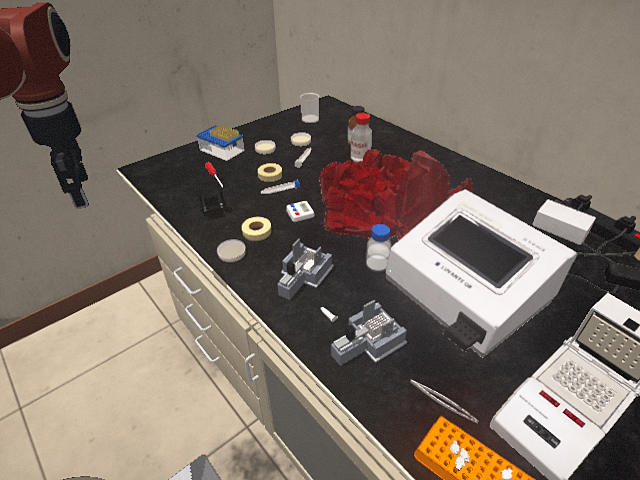

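Candidates in the top view: (411,296) has slides in its cassette, so it is the loaded dock. (320,274) has a bare white floor, so it is the empty one. (189,286) is the black look-alike. Crop c2 confirms slides, tabs and a black knob at scene (350,330). Next I measure its pose.

```bash
python3 - <<'E'
from h import *
P=[];C=[];S=[]
for i,n in enumerate(("top","scene")):
    d=np.load(n+"1.npz"); X=d["X"].reshape(-1,3); c=d["c"].reshape(-1,3)
    m=(np.abs(X[:,0]-.48)<.12)&(np.abs(X[:,1]-.14)<.09)&(X[:,2]>.003)
    b=(np.abs(X[:,0]-.48)<.2)&(np.abs(X[:,1]-.14)<.12)&(np.abs(X[:,2])<.008)
    X=X[m];print(n,len(X),"bench z",np.median(np.load(n+"1.npz")["X"].reshape(-1,3)[b][:,2]))
    for lo,hi in((.006,.03),(.03,.042),(.042,.05),(.05,.066),(.066,.08)):
        q=X[(X[:,2]>lo)&(X[:,2]<hi)]
        if len(q)<4: continue
        r=cv2.minAreaRect(q[:,:2].astype(np.float32)); print(lo,len(q),np.round(r[0],4),np.round(r[1],4),round(r[2],1))
    q=X[X[:,2]>.056]; 
    k,l,cen=cv2.kmeans(q[:,:2].astype(np.float32),3,None,(3,50,1e-6),10,cv2.KMEANS_PP_CENTERS)
    for j in range(3): print(cen[j],(l==j).sum(),np.ptp(q[l[:,0]==j],0),q[l[:,0]==j][:,2].max())
    np.save(n+"_hi.npy",q)
# device/neighbor clearances
X=np.load("top1.npz")["X"].reshape(-1,3)
m=(X[:,2]>.1)&(np.abs(X[:,1]-.14)<.1)&(X[:,0]<.8)&(X[:,0]>.3);print("tall obstacle nearest x",np.nanmin(X[m][:,0]))
E
```

```text
top 2183 bench z -0.000341694562609379
0.006 589 [0.4867 0.1403] [0.1791 0.2264] 89.9
0.03 608 [0.4818 0.1463] [0.0845 0.1347] 83.7
0.042 190 [0.4793 0.1469] [0.0818 0.1262] 83.7
0.05 37 [0.481  0.1502] [0.0581 0.0779] 78.3
0.066 72 [0.4828 0.1455] [0.0585 0.0828] 84.8
[0.51307696 0.17056865] 27 [0.02514212 0.00638316 0.02121868] 0.07777399461207167
[0.4470901  0.15056206] 38 [0.01282723 0.01436094 0.01625945] 0.07574163257332153
[0.5083581  0.11656342] 28 [0.0254781  0.00659213 0.02165663] 0.07768419531178633
scene 3067 bench z 0.0006843062810960544
0.006 875 [0.4962 0.1461] [0.1117 0.1448] 52.6
0.03 1045 [0.4838 0.1437] [0.0856 0.1343] 84.1
0.042 506 [0.4788 0.1504] [0.0637 0.1136] 68.3
0.05 186 [0.4848 0.1435] [0.0597 0.0834] 82.7
0.066 149 [0.4844 0.142 ] [0.0592 0.0825] 86.6
[0.44795924 0.1462027 ] 94 [0.01308617 0.01543645 0.01891029] 0.07495921884570811
[0.50893897 0.11308721] 90 [0.0266902  0.00799989 0.01874371] 0.07480751342094939
[0.5149051  0.16678742] 84 [0.02658604 0.00699151 0.01989867] 0.07593675258167129
tall obstacle nearest x 0.6452713923326184
```

Emit:
jog_arm(moves=[[[0,0,0,0,0,0,-0.1065],[0,0,0,0,0,0,-0.1065],[0,-2.3,-3.0,0,0,0,0],[0,-2.3,-3.0,0,0,0,0],[0,-2.3,-3.0,0,0,0,0],[0,-2.3,-3.0,0,0,0,0],[0,-2.3,-3.0,0,0,0,0],[0,-2.3,-3.0,0,0,0,0],[0,-2.3,-3.0,0,0,0,0],[0,-2.3,-3.0,0,0,0,0],[0,-2.3,-3.0,0,0,0,0],[0,-2.3,-3.0,0,0,0,0],[0,-2.3,-3.0,0,0,0,0],[0,-2.3,-3.0,0,0,0,0],[0,-2.3,-3.0,0,0,0,0],[0,-2.3,-3.0,0,0,0,0],[0,0,0,0,0,0,0]]])

```text
time: 2.12
tool_pos: [0.4734, 0.1399, 0.2316]
tool_rot: [0.001, 0.053, 0.999, -0.001]
contact_force: [-0.5, -0.3, -0.5]
gripper_width: 0.004
grasp_force: 0.0
```

```bash
cat >> h.py <<'E'
TH=-0.10; CEN=np.array([.5113,.1418])
def rel():
    s=state(); R=Ro.from_quat(np.roll(s["tool_rot"],-1)).as_matrix()
    c,n=np.cos(TH),np.sin(TH); D=np.array([[c,n],[-n,c]])
    print("t",round(s["time"],2),"dock-frame tip mm",np.round(1000*D@(s["tool_pos"][:2]-CEN),1),"z",round(1000*s["tool_pos"][2],1),
      "tooly ang err",np.round(np.arctan2(R[1,1],R[0,1])-np.pi/2-TH,4),"down",np.round(R[:,2],3),"F",np.round(s["contact_force"],1),"w",np.round(s["gripper_width"]*85.4,1),"g",np.round(s["grasp_force"],1))
    return s
E
python3 -c "
from h import *
rel()"
```

```text
t 2.12 dock-frame tip mm [-37.5  -5.7] z 231.6 tooly ang err -0.0066 down [ 0.002 -0.002 -1.   ] F [-0.5 -0.3 -0.5] w 0.3 g 0.0
```

Emit:
jog_arm(moves=[[[0,0.25,0.57,2.0,0,0,0],[0,0,0,3.2,0,0,0],[0,0,0,3.2,0,0,0],[0,0,0,3.2,0,0,0],[0,0,0,3.2,0,0,0],[0,0,0,1.8,0,0,0],[0,0,0,0.7,0,0,0],[0,0,0,0,0,0,0],[0,0,0,0,0,0,0]]])

```text
time: 2.87
tool_pos: [0.4694, 0.151, 0.0592]
tool_rot: [0.0, 0.05, 0.999, 0.0]
contact_force: [0.6, -0.3, 0.4]
gripper_width: -0.001
grasp_force: 0.0
```

```bash
python3 -c "
from h import *
rel(); f=grab_frame('scene'); cv2.imwrite('pics/s2.png',cv2.resize(f['color'][240:390,280:460],None,fx=4,fy=4,interpolation=2))"
```

```text
t 2.87 dock-frame tip mm [-42.6   5. ] z 59.2 tooly ang err 0.0005 down [ 0.001  0.    -1.   ] F [ 0.6 -0.3  0.4] w -0.1 g 0.0
```

View pics/s2.png

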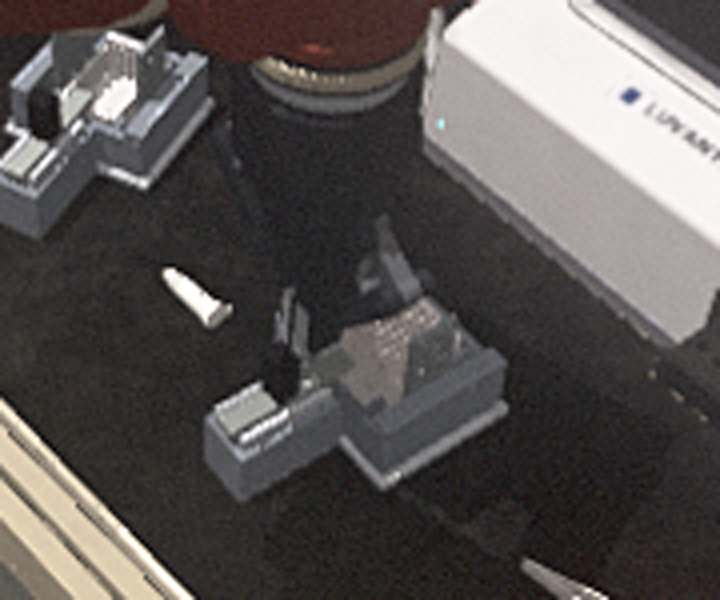

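The closed fingers stand at crop (380,300), just behind the black knob at (285,370), about 5 mm too far in +y. I correct that and push the bolt back.

Emit:
jog_arm(moves=[[[0,0,-0.5,0.1,0,0,0],[0,0,0,0,0,0,0],[0,0.4,0,0,0,0,0],[0,0.4,0,0,0,0,0],[0,0.4,0,0,0,0,0],[0,0.4,0,0,0,0,0],[0,0.3,0,0,0,0,0],[0,0,0,0,0,0,0],[0,0,0,0,0,0,0],[0,0,0,0,0,0,0]]])

```text
time: 3.75
tool_pos: [0.4489, 0.1475, 0.0568]
tool_rot: [-0.001, 0.05, 0.999, -0.0]
contact_force: [0.6, -0.1, -0.2]
gripper_width: 0.003
grasp_force: 0.0
```

```bash
python3 -c "
from h import *
rel()"
```

```text
t 3.75 dock-frame tip mm [-62.7  -0.6] z 56.8 tooly ang err 0.0004 down [-0.001 -0.    -1.   ] F [ 0.6 -0.1 -0.2] w 0.2 g 0.0
```

Emit:
jog_arm(moves=[[[0,-0.5,0,0,0,0,0],[0,0,0,-3.0,0,0,0],[0,0,0,-3.0,0,0,0],[8.5,-2.9,0,0,0,0,0],[8.5,-2.9,0.06,0,0,0,0],[8.5,0,0,0,0,0,0],[8.5,0,0,0,0,0,0],[8.5,0,0,0,0,0,0],[8.5,0,0,0,0,0,0],[8.5,0,0,0,0,0,0],[8.5,0,0,0,0,0,0],[8.5,0,0,0,0,0,0]]])

```text
time: 4.75
tool_pos: [0.5118, 0.1419, 0.1172]
tool_rot: [-0.0, 0.05, 0.999, -0.0]
contact_force: [0.2, -0.3, 0.9]
gripper_width: 0.997
grasp_force: 0.0
```

```bash
python3 - <<'E'
from h import *
rel(); f=grab_frame('scene'); cv2.imwrite('pics/s3.png',cv2.resize(f['color'][240:390,280:460],None,fx=4,fy=4,interpolation=2))
X=cloud(f); c,n=np.cos(TH),np.sin(TH); D=np.array([[c,n],[-n,c]])
for r in regions_of("knob_loaded",f)[:2]: print(r["p"],r["rect"])
q=X.reshape(-1,3); L=(q[:,:2]-CEN)@D.T*1000
m=(L[:,0]<-48)&(L[:,0]>-105)&(abs(L[:,1])<15)&(q[:,2]>.056)&(q[:,2]<.08)
print(m.sum(),L[m].mean(0),L[m].min(0),L[m].max(0))
E
```

```text
t 4.75 dock-frame tip mm [0.5 0.2] z 117.2 tooly ang err 0.0005 down [-0. -0. -1.] F [ 0.2 -0.3  0.9] w 85.2 g 0.0
99 [-80.86548453  -1.72016217] [-86.42902893  -8.13017249] [-73.00540671   6.72765541]
```

View pics/s3.png

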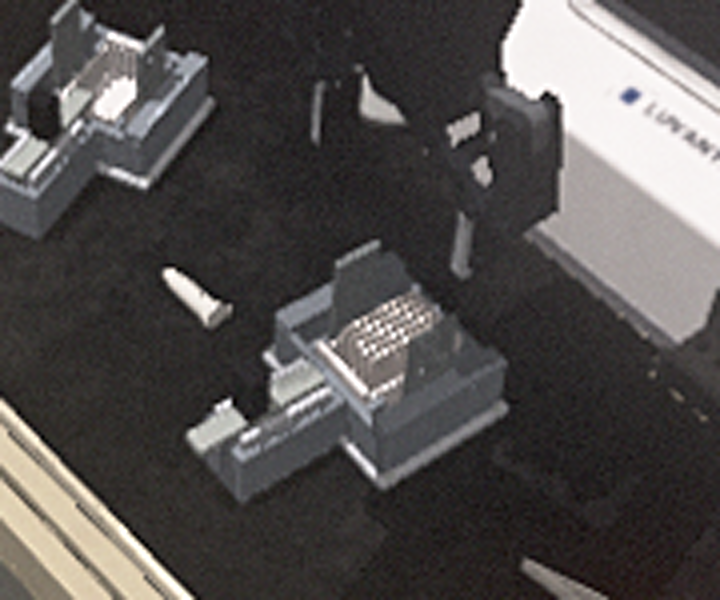

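The bolt is drawn: the knob sits about 80 mm from the origin, crop (230,410), and the near wall is now free. Next I check the fingers against the tabs in the same camera to cancel calibration bias.

```bash
python3 - <<'E'
from h import *
c,n=np.cos(TH),np.sin(TH); D=np.array([[c,n],[-n,c]])
for nm in("scene","top"):
    f=grab_frame(nm); q=cloud(f).reshape(-1,3); L=(q[:,:2]-CEN)@D.T*1000; z=q[:,2]*1000
    for lab,m in(("fingers L",(abs(L[:,0])<25)&(L[:,1]>30)&(L[:,1]<65)&(z>95)&(z<165)),("fingers R",(abs(L[:,0])<25)&(L[:,1]<-30)&(L[:,1]>-65)&(z>95)&(z<165)),
      ("tab L",(abs(L[:,0])<25)&(abs(L[:,1]-27)<9)&(z>52)&(z<82)),("tab R",(abs(L[:,0])<25)&(abs(L[:,1]+27)<9)&(z>52)&(z<82))):
        if m.sum()<5: print(nm,lab,m.sum()); continue
        print(nm,lab,m.sum(),"x",np.round(np.percentile(L[m,0],[3,50,97]),1),"y",np.round(np.percentile(L[m,1],[3,25,50,75,97]),1),"z",np.round(np.percentile(z[m],[0,3,97]),1))
        if lab[0]=="f":
            k=m&(z<115+5)
            if k.sum()>5: print("   tip y",np.round(np.percentile(L[k,1],[3,50,97]),1))
E
```

```text
scene fingers L 163 x [-10.   -1.8  11.6] y [43.  43.9 44.5 45.1 55.4] z [130.9 133.6 163.5]
scene fingers R 144 x [-9.8 -5.5  6.7] y [-55.2 -53.9 -49.2 -46.6 -41.5] z [131.5 135.3 164.1]
scene tab L 97 x [-10.4   1.   13.6] y [23.6 24.3 25.  25.7 28.4] z [52.8 53.7 74. ]
scene tab R 107 x [-10.8   0.6  14. ] y [-30.8 -29.8 -29.3 -28.4 -25.9] z [52.1 52.6 74.1]
top fingers L 15 x [-11.9  -8.7  -1.5] y [45.4 48.7 52.  56.2 59.1] z [136.5 136.7 163.9]
top fingers R 9 x [-11.7 -11.   -7.1] y [-44.5 -42.9 -40.9 -40.5 -39.5] z [130.2 131.3 158.9]
top tab L 23 x [-12.4  -3.2   7.6] y [26.8 27.7 29.4 30.3 31.1] z [55.3 56.2 75.1]
top tab R 0
```

Tab centres and finger span agree to within 2 mm, and the fingertips when open are about 13 mm behind the TCP, as stated. I descend to TCP z ≈ 41 mm.

Emit:
jog_arm(moves=[[[8.5,-0.1,-0.05,2.0,0,0,0],[8.5,0,0,2.5,0,0,0],[8.5,0,0,2.0,0,0,0],[8.5,0,0,1.1,0,0,0],[8.5,0,0,0,0,0,0],[8.5,0,0,0,0,0,0],[7.0,0,0,0,0,0,0],[6.2,0,0,0,0,0,0],[6.0,0,0,0,0,0,0],[5.7,0,0,0,0,0,0],[5.5,0,0,0,0,0,0],[5.3,0,0,0,0,0,0],[5.3,0,0,0,0,0,0]]])

```text
time: 6.03
tool_pos: [0.5147, 0.1414, 0.0431]
tool_rot: [0.001, 0.05, 0.999, 0.0]
contact_force: [0.2, -0.5, 6.7]
gripper_width: 0.623
grasp_force: 5.0
```

```bash
python3 -c "
from h import *
rel()"
```

```text
t 6.03 dock-frame tip mm [ 3.4 -0.1] z 43.1 tooly ang err -0.0001 down [ 0.003  0.    -1.   ] F [ 0.2 -0.5  6.7] w 53.2 g 5.0
```

Emit:
jog_arm(moves=[[[5.0,0,0,-0.1,0,0,0],[4.8,0,0,-0.1,0,0,0],[4.6,0,0,-0.1,0,0,0],[4.2,0,0,0,0,0,0],[4.0,0,0,0,0,0,0],[4.0,0,0,0,0,0,0],[4.0,0,0,0,0,0,0],[4.0,0,0,0,0,0,0]]])

```text
time: 6.7
tool_pos: [0.5136, 0.1408, 0.0459]
tool_rot: [-0.0, 0.05, 0.999, -0.001]
contact_force: [-4.2, -4.1, 10.9]
gripper_width: 0.473
grasp_force: 46.5
```

```bash
python3 -c "
from h import *
rel()"
```

```text
t 6.7 dock-frame tip mm [ 2.4 -0.7] z 45.9 tooly ang err 0.0004 down [-0.    -0.001 -1.   ] F [-4.2 -4.1 10.9] w 40.4 g 46.5
```

```bash
python3 - <<'E'
from h import *
rel(); f=grab_frame('scene'); cv2.imwrite('pics/s4.png',cv2.resize(f['color'][270:380,320:440],None,fx=5.4,fy=5.4,interpolation=2))
c,n=np.cos(TH),np.sin(TH); D=np.array([[c,n],[-n,c]])
q=cloud(f).reshape(-1,3); L=(q[:,:2]-CEN)@D.T*1000; z=q[:,2]*1000
for a in range(-60,60,6):
    m=(abs(L[:,0])<16)&(L[:,1]>=a)&(L[:,1]<a+6)&(z>42)
    if m.sum(): print(a,m.sum(),np.round(np.percentile(z[m],[2,50,98])),np.round(np.median(L[m],0),1))
E
```

```text
t 6.7 dock-frame tip mm [ 2.4 -0.7] z 45.9 tooly ang err 0.0004 down [-0.    -0.001 -1.   ] F [-4.2 -4.1 10.9] w 40.4 g 46.5
-60 312 [114. 355. 380.] [  1.3 -58. ]
-54 124 [ 99. 140. 382.] [ -2.3 -51.2]
-48 79 [ 98. 149. 382.] [ -1.5 -45.6]
-42 228 [102. 178. 254.] [  1.9 -36.8]
-36 650 [ 64. 213. 264.] [ -4.5 -33.6]
-30 291 [ 57. 119. 364.] [ -6.3 -27.4]
-24 220 [ 44. 125. 365.] [ -8.  -21.4]
-18 92 [117. 260. 365.] [ -8.2 -15. ]
-12 91 [ 44. 363. 365.] [-6.3 -9.3]
-6 90 [ 42. 361. 365.] [-5.9 -2.8]
0 122 [ 43. 141. 365.] [-5.1  3.4]
6 119 [ 43. 145. 365.] [-7.1  9.5]
12 83 [112. 362. 365.] [-8.8 15. ]
18 292 [ 44.  78. 364.] [-2.  20.5]
24 94 [ 60. 130. 365.] [-7.2 26.5]
30 49 [ 59. 363. 365.] [-4.2 32.5]
36 74 [ 94. 365. 375.] [-6.9 39.3]
42 85 [ 96. 116. 373.] [-3.6 44.3]
48 99 [101. 128. 372.] [-5.7 50.3]
54 70 [105. 141. 153.] [-7.9 56.4]
```

View pics/s4.png

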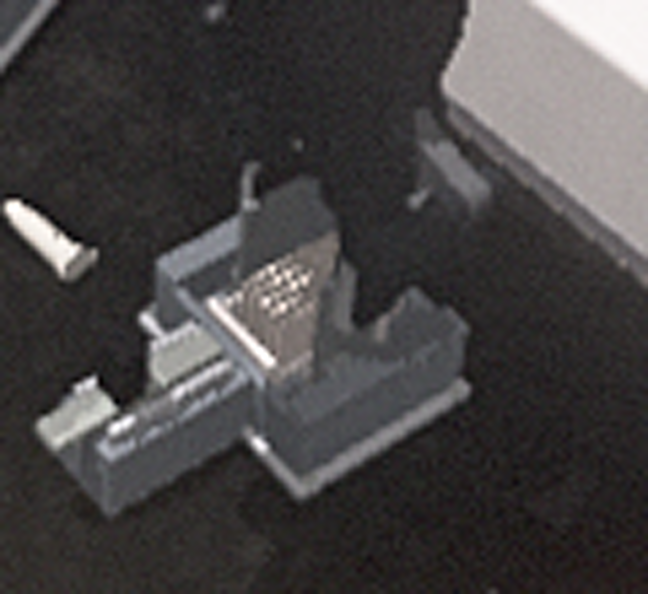

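The pads lie outside both tabs (crop about (245,200) and (335,300)), with the tabs pressed in and the cassette seated. I firm up the grip and lift.

Emit:
jog_arm(moves=[[[3.0,0,0,0,0,0,0],[3.0,0,0,0,0,0,0],[3.0,0,0,0,0,0,0],[3.0,0,0,-0.3,0,0,0],[3.0,0,0,-0.3,0,0,0],[3.0,0,0,-0.3,0,0,0],[3.0,0,0,-0.3,0,0,0],[3.0,0,0,0,0,0,0],[3.0,0,0,0,0,0,0]]])

```text
time: 7.5
tool_pos: [0.5132, 0.141, 0.0561]
tool_rot: [-0.0, 0.05, 0.999, -0.0]
contact_force: [3.0, -3.5, -3.9]
gripper_width: 0.452
grasp_force: 61.3
```

```bash
python3 -c "
from h import *
rel()"
```

```text
t 7.5 dock-frame tip mm [ 2.  -0.6] z 56.1 tooly ang err 0.0002 down [-0.    -0.001 -1.   ] F [ 3.  -3.5 -3.9] w 38.6 g 61.3
```

Emit:
jog_arm(moves=[[[3.0,0,0,-0.6,0,0,0],[3.0,0,0,-0.7,0,0,0],[3.0,0,0,-0.8,0,0,0],[3.0,0,0,-1.0,0,0,0],[3.0,0,0,-1.0,0,0,0],[3.0,0,0,-1.0,0,0,0],[3.0,0,0,-1.0,0,0,0],[3.0,0,0,-1.0,0,0,0],[3.0,0,0,-1.0,0,0,0],[3.0,0,0,-1.0,0,0,0],[3.0,0,0,-1.0,0,0,0],[3.0,0,0,-1.0,0,0,0],[3.0,0,0,-1.0,0,0,0],[3.0,0,0,-0.8,0,0,0],[3.0,0,0,-0.5,0,0,0],[3.0,0,0,0,0,0,0],[3.0,0,0,0,0,0,0],[3.0,0,0,0,0,0,0],[3.0,0,0,0,0,0,0],[3.0,0,0,0,0,0,0]]])

```text
time: 9.17
tool_pos: [0.5128, 0.1412, 0.1895]
tool_rot: [-0.001, 0.05, 0.999, -0.0]
contact_force: [-0.4, -0.1, -2.1]
gripper_width: 0.455
grasp_force: 62.1
```

```bash
python3 - <<'E'
from h import *
rel(); f=grab_frame('scene'); cv2.imwrite('pics/s5.png',cv2.resize(f['color'][200:390,290:470],None,fx=3.1,fy=3.1,interpolation=2))
E
```

```text
t 9.17 dock-frame tip mm [ 1.6 -0.5] z 189.5 tooly ang err 0.0002 down [-0.001 -0.    -1.   ] F [-0.4 -0.1 -2.1] w 38.9 g 62.1
```

View pics/s5.png

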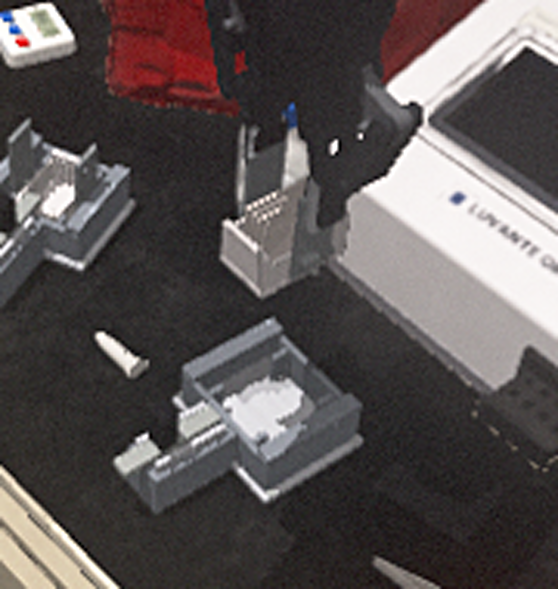

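The loaded cassette hangs level in the fingers at crop (270,240), about 0.15 m up and clear of its empty dock at (270,410). Measured weight is 2.1 N. I hand it in.

```bash
python3 -c "
from h import *
print(job_done())"
```

```text
the job is handed in; nothing more can be done
None
```

I drew the bolt back about 18 mm, squeezed both catches and lifted the loaded cassette out. I handed in with it held level and still about 15 cm above the bench; the hand-in returned no verdict, so the result is not confirmed.

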